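# Show the bearing ball to the light-barrier gate

### The job

Pick up the blue ball tray by its upright wooden handle, with the steel ball lying loose in its shallow pocket, and carry it level to the light-barrier gate without tipping it or letting the ball leave the pocket. Hold the tray level and still between the two yellow sensor heads, touching no part of the gate, so that the ball blocks the straight beam from red lens to red lens, and finish while still holding it there in the gripper. Leave the other things on the bench where they are.

Things in the scene. Friction and masses are not known exactly. Their poses are not given: they have to be found in the camera images.
- ball_tray: Loose blue plate, x -68 to +85 mm, y +-28 mm, 12 mm thick, 0.38 kg, balanced about its handle with the ball aboard. Origin on the underside below the handle, x towards the pocket (30 mm wide, 4 mm deep, at x 60 mm), z up. Pale wooden handle at x 0: 40 (x) x 18 (y) mm, its top 60 mm above the underside. Steel counterweight disc 36 mm wide, 24 mm high on the plate at x -48 mm.
- handle (a point): Point inside the wooden handle, 45 mm above the tray's underside (15 mm below the handle's top); axes as the tray's. To be gripped here from above, across the 18 mm thickness (along the tray's y).
- pocket (a point): Where the ball's centre lies when it sits in the middle of the pocket: 60 mm along the tray's x from the handle, 24 mm above the tray's underside; axes as the tray's.
- ball_center (a point): Centre of the loose polished steel ball, 32 mm diameter, 0.13 kg. It can roll about 4 mm every way in its pocket and rolls out over the rim when tipped beyond about 0.7 rad or jolted. Ignore its axes.
- gate: Fixed light-barrier gate: dark base 70 (x) x 190 (y) x 8 mm, origin under its centre, z up. Two aluminium posts 120 mm high at y +-86 mm, each with a yellow head (28 mm in x, top at 128 mm) with a red lens facing inward; 114 mm free between the lenses; open above, in front and behind. It stands on the other side of the rip fence (rail along x near y -0.03 m, under 0.10 m high) from the tray.
- beam (a point): Middle of the beam between the two red lenses, 110 mm above the gate's underside; the beam runs along this point's y axis, x is horizontal across the beam, z up.
- screw_box: Bystander: blue cardboard screw box 50 x 70 x 42 mm, loose, origin under its centre.
- tape_measure: Bystander: red-orange tape measure 35 x 73 x 55 mm, loose, origin under its centre.
- wood_block: Bystander: beech offcut 60 x 60 x 30 mm, loose, origin under its centre.
Not all that is in view belongs to the job. There is more than one size of the part that bears ball_center; the job needs the smallest.

How it is judged:
By the outcome, as a careful person would: the job done as asked, in the order asked, and still so for the second after the job is handed in, while the arm keeps its last pose, push and grip.
It also fails if it takes over 53 s, if anything falls off the work surface, if the arm or the gripper's body presses on something with over 40 N, if the wrist force passes 120 N, or if a joint passes its speed limit or range.

### The arm

A 7-joint arm with a two-finger parallel gripper is mounted at the origin on a cart in front of the work surface, level with it; the furniture and walls round the work are solid. World frame = base frame: x ahead of the robot, y to its left, z up, the work surface at z = 0. Lengths are in mm, angles in degrees, forces in N, time in s.
With the tool pointing down it reaches from about 425 to 1025 mm from the base axis. Payload 9.4 kg.
Tool frame: the origin (TCP) lies between the finger pads; the fingertips stand 22 mm ahead of it and the grasp point (between the pads) lies 3 mm ahead of it; z points along the fingers, x is the direction in which the jaws open and shut, and the axes are right-handed (so a half turn about z gives the same grasp; the last joint's range is limited). The gripper opens to 93 mm and grips with 3 to 60 N. Pads are 15 mm wide; open, the fingers measure 128 mm over their backs; the gripper's body (75 mm by 188 mm) begins 65 mm behind the grasp point.
Start: joints at [-67.936, 34.337, -0.143, 91.639, 0.103, 54.024, -4.572], TCP at [323.035, 649.055, 240.618] pointing down, gripper open.
Joint ranges: [-147.43, 147.43], [-19.82, 112.94], [-74.19, 73.91], [6.32, 146.72], [-59.91, 239.91], [6.04, 106.73], [-150.56, 150.56]. Speed limits (degrees/s): [127.2, 127.2, 172.46, 172.46, 180, 180, 180].

### API

Orientations are given as a 3x3 rotation matrix whose columns are the frame's x, y, z axes.
In Python, from plant import readout, optics, manip gives the robot as it stands.
- The arm moves only by the tool move_arm, never from a script. Its argument "commands" is a list of rows, each an object with "travel": the shift along the tool's x, y, z in m, a list of three; "turn": the turn, a rotation vector about the tool's x, y, z in rad, a list of three. In form: [{"travel": [tx, ty, tz], "turn": [ax, ay, az]}, ...]. A call has 1 to 20 rows; each row shifts and turns the pose as measured when the row begins, along the tool's axes as they then stand; what a row does not reach is not made up. A row lasts 1/12 s, in which the tool goes at most 41.7 mm and 7.16 degrees, less where a joint would pass 70% of its speed; a pose out of reach is approached as far as the arm can. A call is refused whole if a number of a shift passes 0.0417 or a number of a turn 0.125, either way. A call with a gripper value outside its range is refused whole. "grip" is the opening, from 0 (shut) to 1 (fully open), set as the call begins (left out, the last holds). The fingers move at their own pace and stop on an object; "force" is the grip in N (left out, the last holds). Time passes only in rows, so rows that do not move let the fingers close. It gives the time, the measured TCP pose, the force and the opening at its end, in the units of the state.
- readout.get_state(): the state, without advancing time (a new reading comes with each control period).
- optics.snapshot(name): name is "scene" or "top" or "wrist"; returns a dict with "frame" (420x560x3 uint8, red, green, blue), "camera_matrix" (3x3 intrinsics, pixels), "view" (4x4, takes a point from world to camera coordinates); the wrist camera has in their place "hand_eye" (4x4, takes a point from camera to tool coordinates, whose origin is the TCP and whose axes are the tool frame's). Camera axes: x right, y down, z forward; pixel columns grow to the right and rows downward; lengths in mm; the calibration is good to about 2 mm. A picture is of the moment at which its call begins: read the wrist's pose just before it. There is no depth.
- manip.job_done(): hands the job in, once; it reports no verdict.
The state is a dict: "time": time; "qpos": joint angles; "joint_velocities": joint speeds; "effort": joint torques, N m; "tcp_pos": TCP position; "ee_rot": TCP orientation; "wrist_force": force on the tool from outside, world axes, zero at the start; "moment": the same for the moment, N m; "width": finger opening in mm.
Only numpy, scipy, OpenCV 4.12 (cv2) and the standard library are available. Lean on these libraries where they do the work, as an engineer would, in place of code of your own. Each camera call takes 0.05 s, during which the arm holds its last target. There are 200 camera calls.

## Working session

There is one attempt and no reset: what is moved stays moved. The work goes in short steps, Python scripts to look and compute and a tool call to move; the robot and the scene stay as the last step left them, time stands still between calls to the robot, and variables do not carry over. Pictures are saved under pics/ and viewed, about 8 in all and at most 12, crops included, and the job is handed in when it is done.

Besides the shell and the picture viewer there is one more tool, called after "Call:" as name(argument=value, ...), one argument or row to a line, values as JSON. move_arm: Moves the arm, as the interface text tells. Its arguments: {"type":"object","properties":{"commands":{"type":"array"},"grip":{"type":"number"},"force":{"type":"number"}},"required":["commands"]}

```bash
mkdir -p pics; ls
python3 - <<'E'
from plant import readout, optics
import cv2, pickle
print(readout.get_state())
for n in ("scene","top"):
    s=optics.snapshot(n); pickle.dump(s,open(n+".pkl","wb"))
    cv2.imwrite(f"pics/{n}0.png",cv2.resize(s["frame"][:,:,::-1],(800,600),interpolation=cv2.INTER_CUBIC))
    print(n,s["camera_matrix"],s["view"])
E
```

```text
pics
{'time': 0.0, 'qpos': array([-67.93506863,  34.38255601,  -0.14818471,  91.67816626,
         0.10366521,  54.02227226,  -4.57091846]), 'joint_velocities': array([ 0.03039454, -0.00973421,  0.02566972, -0.12693015, -0.01488844,
        0.04568795,  0.03411175]), 'effort': array([ 3.08280352e-03, -7.65084314e+01,  1.49901800e+00, -2.52336717e+01,
       -5.22823830e-02,  1.70075591e-02,  1.75381801e-04]), 'tcp_pos': array([322.8366325 , 648.68421389, 239.80126341]), 'ee_rot': array([[ 4.45455869e-01,  8.95303737e-01, -5.37033955e-04],
       [ 8.95302737e-01, -4.45456177e-01, -1.34278452e-03],
       [-1.44142509e-03,  1.17343276e-04, -9.99998954e-01]]), 'wrist_force': array([ 0.31902241, -0.00540841, -0.28826261]), 'moment': array([ 0.01314781, -0.03003929, -0.01405686]), 'width': 92.88103870259573}
scene [[458.29918344   0.         274.12659213]
 [  0.         458.29918344 212.27473524]
 [  0.           0.           1.        ]] [[ 6.52838133e-01 -7.57385056e-01 -1.30479635e-02 -2.81899869e+02]
 [-5.18875889e-01 -4.34569847e-01 -7.36150025e-01  3.47023172e+02]
 [ 5.51878776e-01  4.87357082e-01 -6.76692612e-01  8.00301477e+02]
 [ 0.00000000e+00  0.00000000e+00  0.00000000e+00  1.00000000e+00]]
top [[422.54008415   0.         283.73912105]
 [  0.         422.54008415 205.01058033]
 [  0.           0.           1.        ]] [[-9.75602139e-03 -9.99635218e-01 -2.51843346e-02  7.26434067e+01]
 [-9.92053746e-01  1.28352105e-02 -1.25158393e-01  5.39580155e+02]
 [ 1.25435983e-01  2.37631655e-02 -9.91817083e-01  1.01103091e+03]
 [ 0.00000000e+00  0.00000000e+00  0.00000000e+00  1.00000000e+00]]
```

View pics/scene0.png

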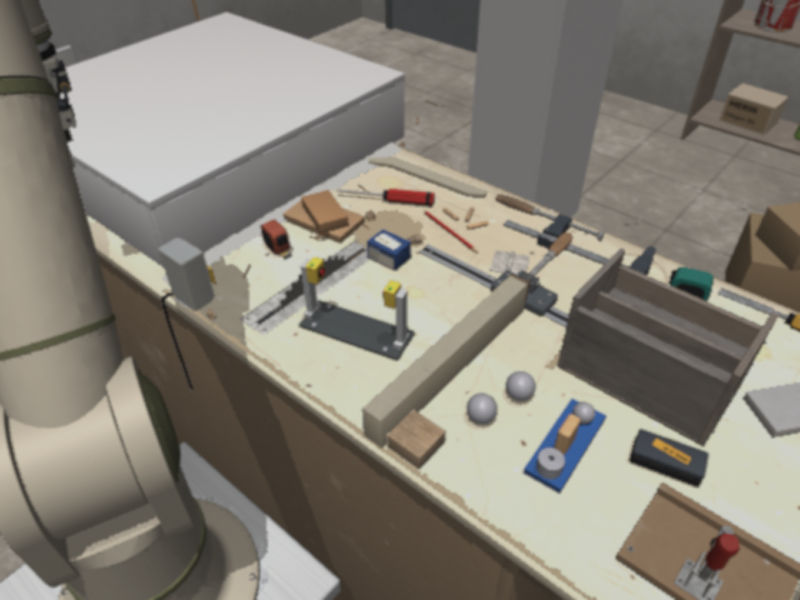

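View pics/top0.png

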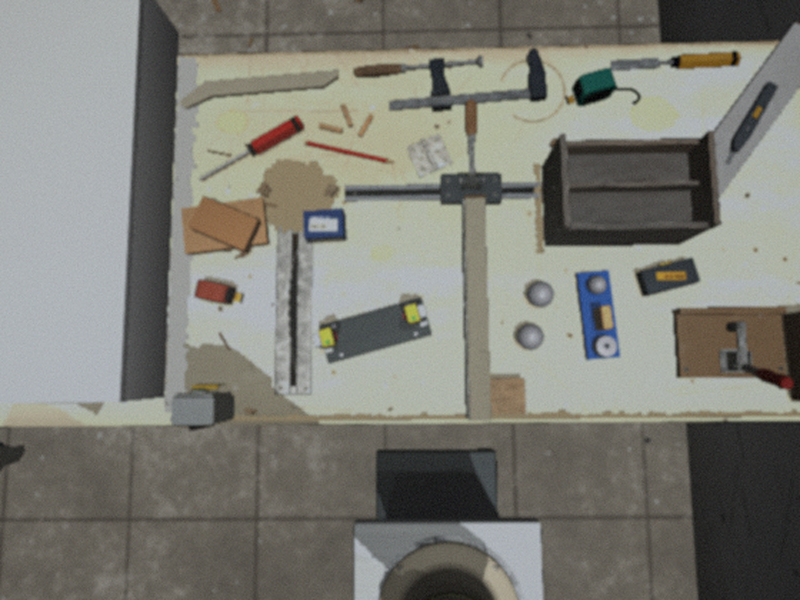

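The scene picture shows the blue tray with its pale handle at (570,430), ball (583,410) and counterweight (550,460). In the top picture these are at (602,317), (597,284) and (605,346). The gate heads are at (315,268) and (392,293) in scene, and (327,337) and (415,312) in top.

Candidates for the ball, in scene pixels, are the tray ball (583,410) and loose balls at (520,385) and (481,407). The tray ball looks smallest, as the job needs. The other blue thing is the screw box at (389,248), which has no handle. I'll check this in a tiled close crop.

Run:
```python
import cv2, pickle, numpy as np
S={n:pickle.load(open(n+".pkl","rb"))["frame"][:,:,::-1] for n in("scene","top")}
def c(n,x,y): # 80x60 raw crop ->400x300 (x5)
    return cv2.resize(S[n][y:y+60,x:x+80],(400,300),interpolation=cv2.INTER_CUBIC)
# raw origin: scene tray (360,276) ; scene gate (205,175); top tray (365,185)->; top gate (218,195)
cv2.imwrite("pics/crops.png",np.vstack([np.hstack([c("scene",355,280),c("scene",208,175)]),np.hstack([c("top",360,190),c("top",220,200)])]))
```

```text
(no output)
```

View pics/crops.png

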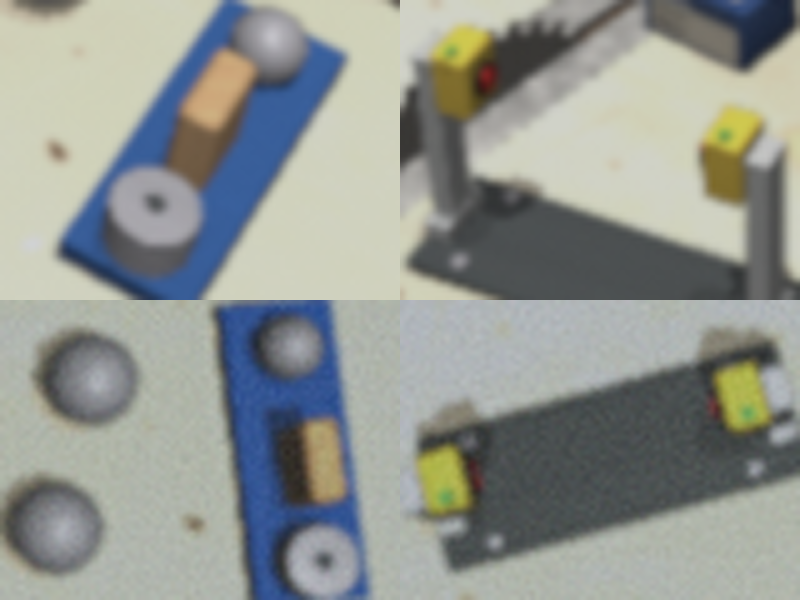

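The crops confirm the tray ball is the smallest: about 68 px across in the top view, against about 95 for the two loose ones. Handle, weight, ball, lenses and head LEDs are all readable. Next I work out positions.

```bash
cat > h.py <<'E'
import numpy as np
from scipy.optimize import least_squares
def proj(K,V,P):
    c=V[:3,:3]@np.asarray(P,float)+V[:3,3]; return (K@c)[:2]/c[2]
def ray(K,V,uv):
    R=V[:3,:3]; return -R.T@V[:3,3], R.T@np.linalg.solve(K,[*uv,1])
def atz(K,V,uv,z):
    o,d=ray(K,V,uv); return o+d*(z-o[2])/d[2]
def rz(a): return np.array([[np.cos(a),-np.sin(a),0],[np.sin(a),np.cos(a),0],[0,0,1]])
def fit(obs,x0): # obs: (K,V,uv,model point); pose x,y,yaw on z=0
    f=lambda p:np.concatenate([proj(K,V,rz(p[2])@np.array(m)+[p[0],p[1],0])-uv for K,V,uv,m in obs])
    r=least_squares(f,x0,x_scale=[10,10,.1]); return r.x,r.fun.reshape(-1,2)
E
python3 - <<'E'
import pickle; from h import *
np.set_printoptions(precision=1,suppress=True)
S={n:pickle.load(open(n+".pkl","rb")) for n in("scene","top")}
KV=lambda n:(S[n]["camera_matrix"],S[n]["view"])
O={"s":(355,280),"S":(208,175),"t":(360,190),"T":(220,200)}
P=lambda k,x,y:np.array(O[k])+np.array([x,y])/5-.4
s=KV("scene");t=KV("top")
obs=[(*s,P("s",269,47),(60,0,24)),(*s,P("s",218,92),(0,0,60)),(*s,P("s",156,203),(-48,0,36)),
(*t,P("t",290,47),(60,0,24)),(*t,P("t",324,160),(0,0,60)),(*t,P("t",321,261),(-48,0,36))]
for o in obs: print(o[3],atz(*o[:3],o[3][2]))
p,r=fit(obs,[550,-250,0]);print("tray",p[:2],np.degrees(p[2]),r.round(1).tolist())
a=atz(*t,P("T",76,174),110);b=atz(*t,P("T",313,108),110)
print("lens top",a,b,(a+b)/2,np.linalg.norm(a-b),"yaw",np.degrees(np.arctan2(*(a-b)[:2]))*-1)
print("scene left lens",atz(*s,P("S",87,78),110))
for k,q in((s,("S",52,52)),(s,("S",325,136)),(t,("T",46,197)),(t,("T",347,112))): print("led",atz(*k,P(*q),128))
c=lambda kk,x,y,z:atz(*kk,(x*.7-.15,y*.7-.15),z)
print("fence",c(s,366,412,90),c(s,505,280,90),c(t,468,417,90),c(t,490,417,90),"wblock",c(t,508,395,30))
print("balls",atz(*t,P("t",88,78),22),atz(*t,P("t",53,226),22))
print("greypost top",[c(t,*q,zz) for zz in(100,150) for q in((175,425),(232,390))],"scene base",c(s,190,305,0), c(s,212,297,0))
print("bigbox corner bottom",c(s,165,255,0),c(s,403,145,0),"top cam edge",c(t,122,402,0),c(t,122,402,150))
o,d=ray(*s,(155*.7,210*.7));C=atz(*s,(165*.7,255*.7),0);print("bigbox h",(o+d*((C-o)[:2]@d[:2])/(d[:2]@d[:2])))
E
```

```text
(60, 0, 24) [ 550.6 -268.3   24. ]
(0, 0, 60) [ 488.7 -272.5   60. ]
(-48, 0, 36) [ 445.  -274.8   36. ]
(60, 0, 24) [ 552.5 -266.2   24. ]
(0, 0, 60) [ 493. -269.   60.]
(-48, 0, 36) [ 445.9 -272.4   36. ]
tray [ 492.2 -270.9] 3.5343128443970695 [[-0.1, -0.7], [0.2, -1.5], [-0.6, 0.0], [0.5, 0.2], [0.8, 0.3], [0.7, 0.7]]
lens top [464.7 177.1 110. ] [493.6  68.6 110. ] [479.2 122.9 110. ] 112.29566825836683 yaw 14.926640231104106
scene left lens [463.8 176.8 110. ]
led [452.4 185.9 128. ]
led [488.7  51.3 128. ]
led [453.5 188.  128. ]
led [490.1  52.9 128. ]
fence [310.2 -60.5  90. ] [658.9 -51.8  90. ] [332.9 -32.5  90. ] [332.6 -67.5  90. ] wblock [ 364.4 -105.6   30. ]
balls [ 538.5 -166.1   22. ] [ 465.  -146.1   22. ]
greypost top [array([324.8, 434.9, 100. ]), array([379.2, 344.8, 100. ]), array([329.1, 414.7, 150. ]), array([380.7, 329.2, 150. ])] scene base [333.5 394.    0. ] [372.4 380.9   0. ]
bigbox corner bottom [390.1 551.6   0. ] [1017.8  469.2    0. ] top cam edge [356.8 571.7   0. ] [364.1 497.6 150. ]
bigbox h [396.3 547.6 104. ]
```

Call:
move_arm(
  commands=[
    {"travel":[0,0,-0.015],"turn":[0,0,-0.105]},
    {"travel":[0,0,-0.015],"turn":[0,0,-0.105]},
    {"travel":[0,0,-0.015],"turn":[0,0,-0.105]},
    {"travel":[0,0,-0.015],"turn":[0,0,-0.105]},
    {"travel":[0,0,-0.015],"turn":[0,0,-0.105]},
    {"travel":[-0.03,0.004,0],"turn":[0,0,0]},
    {"travel":[-0.03,0.004,0],"turn":[0,0,0]},
    {"travel":[-0.03,0.004,0],"turn":[0,0,0]},
    {"travel":[-0.03,0.004,0],"turn":[0,0,0]},
    {"travel":[-0.03,0.004,0],"turn":[0,0,0]},
    {"travel":[-0.03,0.004,0],"turn":[0,0,0]},
    {"travel":[-0.03,0.004,0],"turn":[0,0,0]},
    {"travel":[-0.03,0.004,0],"turn":[0,0,0]},
  ],
  grip=1,
)

```text
time: 1.18
tcp_pos: [372.7, 407.2, 311.8]
ee_rot: [[-0.101, 0.995, -0.008], [0.995, 0.101, -0.01], [-0.009, -0.009, -1.0]]
wrist_force: [0.9, -0.2, 0.4]
width: 93.1
```

Call:
move_arm(
  commands=[
    {"travel":[-0.029,0.003,0],"turn":[0,0,0.01]},
    {"travel":[-0.029,0.003,0],"turn":[0,0,0.01]},
    {"travel":[-0.029,0.003,0],"turn":[0,0,0.01]},
    {"travel":[-0.029,0.003,0],"turn":[0,0,0.01]},
    {"travel":[-0.029,0.003,0],"turn":[0,0,0]},
    {"travel":[-0.029,0.003,0],"turn":[0,0,0]},
    {"travel":[-0.029,0.003,0],"turn":[0,0,0]},
    {"travel":[-0.029,0.003,0],"turn":[0,0,0]},
    {"travel":[-0.029,0.003,0],"turn":[0,0,0]},
    {"travel":[0,0,0],"turn":[0,0,0]},
    {"travel":[0,0,0],"turn":[0,0,0]},
  ],
)

```text
time: 2.1
tcp_pos: [417.4, 127.3, 312.8]
ee_rot: [[-0.049, 0.999, -0.011], [0.999, 0.049, -0.014], [-0.013, -0.011, -1.0]]
wrist_force: [0.8, 0.4, -0.4]
width: 93.1
```

```bash
cat > wr.py <<'E'
import sys,cv2,pickle
from plant import readout,optics
n=sys.argv[1]; st=readout.get_state(); s=optics.snapshot("wrist"); s["st"]=st
pickle.dump(s,open(n+".pkl","wb"))
cv2.imwrite(f"pics/{n}.png",cv2.resize(s["frame"][:,:,::-1],(800,600),interpolation=cv2.INTER_CUBIC))
print(st["tcp_pos"].round(1),st["ee_rot"].round(3).tolist(),s["hand_eye"].round(2).tolist())
E
python3 wr.py wgate
```

```text
[417.4 127.3 312.8] [[-0.049, 0.999, -0.011], [0.999, 0.049, -0.014], [-0.013, -0.011, -1.0]] [[1.0, -0.0, 0.0, 0.62], [0.0, 0.96, 0.29, -81.75], [-0.0, -0.29, 0.96, -145.31], [0.0, 0.0, 0.0, 1.0]]
```

View pics/wgate.png

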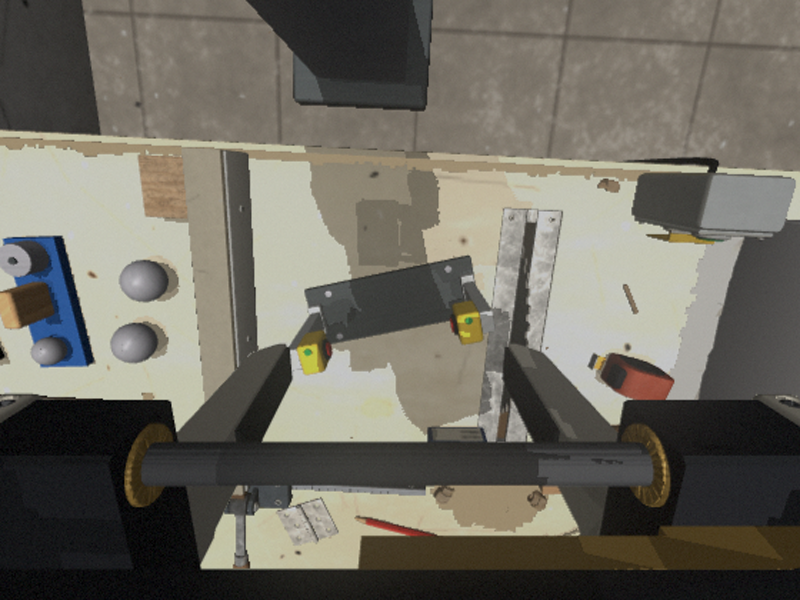

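Wrist view from above the gate: heads at (312,353) and (466,322), lenses at (328,351) and (454,323), base corners at (306,289) and (470,257). I'll enlarge it for a fit.

Run:
```python
import cv2,pickle
f=pickle.load(open("wgate.pkl","rb"))["frame"][:,:,::-1]
cv2.imwrite("pics/wgate_c.png",cv2.resize(f[172:268,205:347],None,fx=5.6,fy=5.6,interpolation=cv2.INTER_CUBIC))
```

```text
(no output)
```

View pics/wgate_c.png

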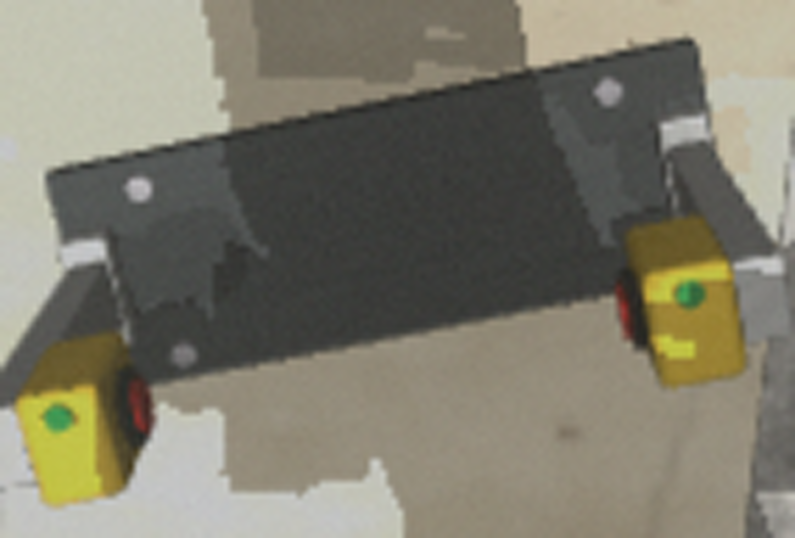

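Call:
move_arm(
  commands=[
    {"travel":[-0.03,0.005,0],"turn":[0,0,0]},
    {"travel":[-0.03,0.005,0],"turn":[0,0,0]},
    {"travel":[-0.03,0.005,0],"turn":[0,0,0]},
    {"travel":[-0.03,0.005,0],"turn":[0,0,0]},
    {"travel":[-0.03,0.005,0],"turn":[0,0,0]},
    {"travel":[-0.03,0.005,0],"turn":[0,0,0]},
    {"travel":[-0.03,0.005,0],"turn":[0,0,0]},
    {"travel":[-0.03,0.005,0],"turn":[0,0,0]},
    {"travel":[-0.03,0.005,0],"turn":[0,0,0]},
    {"travel":[-0.03,0.005,0],"turn":[0,0,0]},
    {"travel":[-0.03,0.005,0],"turn":[0,0,0]},
    {"travel":[-0.03,0.005,0],"turn":[0,0,0]},
    {"travel":[-0.03,0.005,0],"turn":[0,0,0]},
    {"travel":[0,0,0],"turn":[0,0,0]},
    {"travel":[0,0,0],"turn":[0,0,0]},
  ],
)

```text
time: 3.4
tcp_pos: [518.2, -256.2, 313.6]
ee_rot: [[-0.083, 0.996, -0.011], [0.996, 0.083, -0.011], [-0.01, -0.012, -1.0]]
wrist_force: [-0.3, 0.6, -0.2]
width: 92.8
```

```bash
python3 wr.py wtray
```

```text
[ 518.2 -256.2  313.6] [[-0.083, 0.996, -0.011], [0.996, 0.083, -0.011], [-0.01, -0.012, -1.0]] [[1.0, -0.0, 0.0, 0.62], [0.0, 0.96, 0.29, -81.73], [-0.0, -0.29, 0.96, -145.31], [0.0, 0.0, 0.0, 1.0]]
```

View pics/wtray.png

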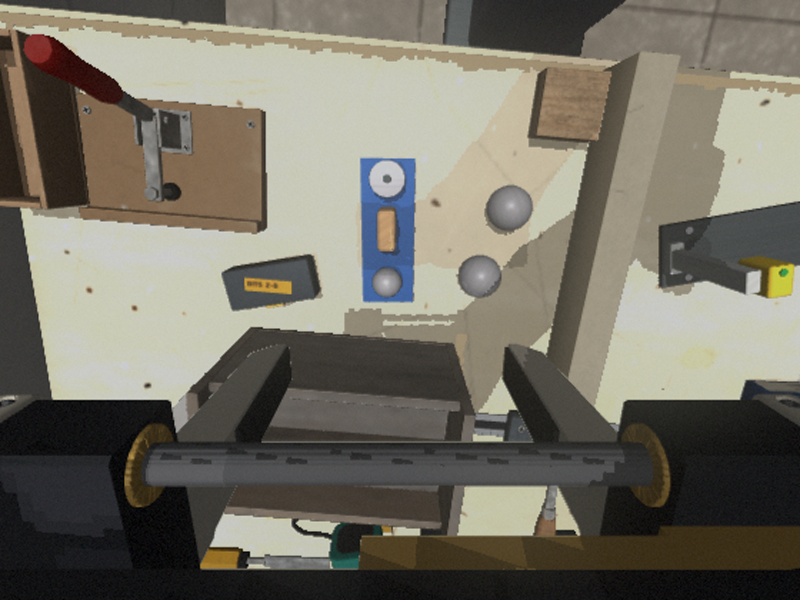

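Wrist view above the tray: weight top (387,179), handle top about (387,229), ball (387,282), plate corners (361,158), (415,160), (363,300) and (413,302). In the gate crop: lenses (143,405) and (628,308), base corners (48,172) and (692,40), diagonal bolts (183,355) and (609,91).

```bash
cat >> h.py <<'E'
def wkv(s):
    T=np.eye(4);T[:3,:3]=s["st"]["ee_rot"];T[:3,3]=s["st"]["tcp_pos"]
    return s["camera_matrix"],np.linalg.inv(T@s["hand_eye"])
E
python3 - <<'E'
import pickle; from h import *
np.set_printoptions(precision=1,suppress=True)
g=wkv(pickle.load(open("wgate.pkl","rb")));t=wkv(pickle.load(open("wtray.pkl","rb")))
G=lambda x,y:np.array([205+(x+.5)/5.6-.5,172+(y+.5)/5.6-.5]); W=lambda x,y:np.array([x,y])*.7-.15
obs=[(*g,G(48,172),(-35,-95,8)),(*g,G(692,40),(-35,95,8)),(*g,G(143,405),(0,-57,110)),(*g,G(628,308),(0,57,110))]
p,r=fit(obs,[479,123,.26]);print("gate",p[:2],np.degrees(p[2]),r.round(1).tolist())
print("bolt mid",(atz(*g,G(183,355),10)+atz(*g,G(609,91),10))/2)
print("lenses",atz(*g,G(143,405),110),atz(*g,G(628,308),110))
obs=[(*t,W(387,179),(-48,0,36)),(*t,W(387,282),(60,0,24)),(*t,W(361,158),(-68,-28,12)),(*t,W(415,160),(-68,28,12)),(*t,W(363,300),(85,-28,12)),(*t,W(413,302),(85,28,12)),(*t,W(388,229),(0,0,60))]
p,r=fit(obs,[492,-270,.06]);print("tray",p[:2],np.degrees(p[2]),r.round(1).tolist())
E
```

```text
gate [479.5 122.6] 14.946358691047022 [[-0.9, 0.5], [1.1, -0.2], [-0.2, -0.2], [0.0, 0.1]]
bolt mid [479.9 122.2  10. ]
lenses [494.4  67.7 110. ] [464.7 177.7 110. ]
tray [ 493.5 -269.2] 4.155795536258503 [[0.4, -0.3], [0.4, 0.2], [-0.1, -0.3], [0.6, -1.3], [-0.1, 0.6], [-0.2, -0.4], [-0.9, 1.5]]
```

Call:
move_arm(
  commands=[
    {"travel":[-0.004,-0.009,0.02],"turn":[-0.012,0.01,0.013]},
    {"travel":[-0.004,-0.009,0.03],"turn":[0,0,0]},
    {"travel":[-0.004,-0.008,0.03],"turn":[0,0,0]},
    {"travel":[0,0,0.03],"turn":[0,0,0]},
    {"travel":[0,0,0.03],"turn":[0,0,0]},
    {"travel":[0,0,0.015],"turn":[0,0,0]},
    {"travel":[0,0,0],"turn":[0,0,0]},
    {"travel":[0,0,0],"turn":[0,0,0]},
  ],
)

```text
time: 4.12
tcp_pos: [497.4, -256.2, 154.8]
ee_rot: [[-0.087, 0.996, 0.006], [0.996, 0.087, 0.004], [0.004, 0.006, -1.0]]
wrist_force: [0.2, 0.3, 0.5]
width: 93.1
```

Call:
move_arm(
  commands=[
    {"travel":[-0.005,-0.002,0.01],"turn":[0.006,-0.003,0.016]},
    {"travel":[-0.005,-0.002,0.02],"turn":[0,0,0]},
    {"travel":[-0.004,-0.002,0.01],"turn":[0,0,0]},
    {"travel":[0,0,0],"turn":[0,0,0]},
    {"travel":[0,0,0],"turn":[0,0,0]},
  ],
)

```text
time: 4.53
tcp_pos: [496.1, -269.7, 117.1]
ee_rot: [[-0.073, 0.997, 0.006], [0.997, 0.073, -0.002], [-0.002, 0.006, -1.0]]
wrist_force: [0.0, -0.6, 0.7]
width: 92.9
```

Call:
move_arm(
  commands=[
    {"travel":[0,-0.003,0.015],"turn":[0.006,0.002,0]},
    {"travel":[0,0,0.02],"turn":[0,0,0]},
    {"travel":[0,0,0.02],"turn":[0,0,0]},
    {"travel":[0,0,0.012],"turn":[0,0,0]},
    {"travel":[0,0,0],"turn":[0,0,0]},
    {"travel":[0,0,0],"turn":[0,0,0]},
  ],
)

```text
time: 5.03
tcp_pos: [497.5, -271.6, 54.3]
ee_rot: [[-0.071, 0.997, 0.009], [0.997, 0.071, -0.004], [-0.004, 0.009, -1.0]]
wrist_force: [0.7, -0.1, 0.8]
width: 93.0
```

```bash
python3 wr.py wgrasp
```

```text
[ 497.5 -271.6   54.3] [[-0.071, 0.997, 0.009], [0.997, 0.071, -0.004], [-0.004, 0.009, -1.0]] [[1.0, -0.0, 0.0, 0.63], [0.0, 0.96, 0.29, -81.71], [-0.0, -0.29, 0.96, -145.3], [0.0, 0.0, 0.0, 1.0]]
```

View pics/wgrasp.png

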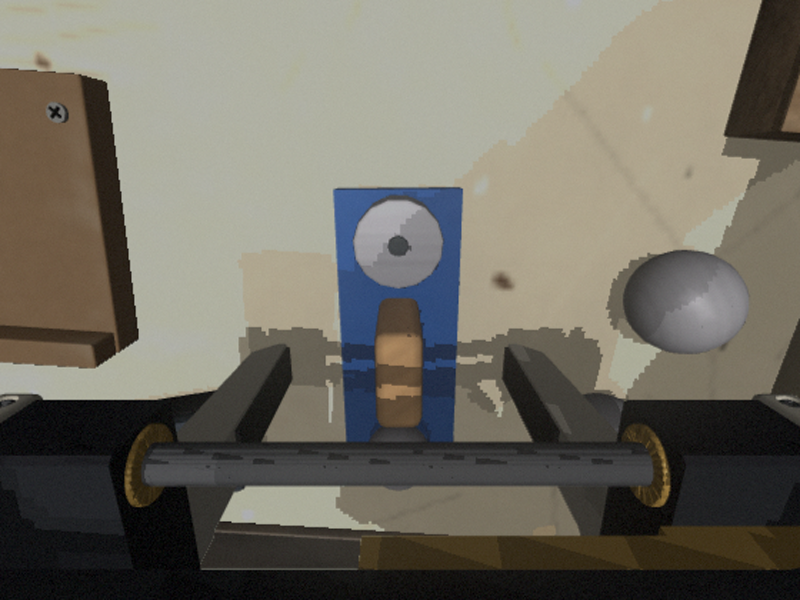

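The handle stands centred between the fingers at x≈398, with weight hole (399,246), plate back edge corners (334,188) and (462,188), and handle top spanning rows 335–427.

Run:
```python
import pickle; from h import *
np.set_printoptions(precision=1,suppress=True)
t=wkv(pickle.load(open("wgrasp.pkl","rb")));W=lambda x,y:np.array([x,y])*.7-.15
obs=[(*t,W(399,246),(-48,0,36)),(*t,W(334,188),(-68,-28,12)),(*t,W(462,188),(-68,28,12)),(*t,W(377,424),(20,-9,60)),(*t,W(422,424),(20,9,60)),(*t,W(377,336),(-20,-9,60)),(*t,W(421,336),(-20,9,60))]
p,r=fit(obs,[492,-270,.06]);print("tray",p[:2],np.degrees(p[2]),r.round(1).tolist())
```

```text
tray [ 492.9 -270.2] 4.362904307980408 [[-0.3, -1.6], [-0.1, 0.2], [0.6, -0.4], [-0.5, 3.3], [0.4, 3.2], [-2.1, -1.8], [2.1, -1.9]]
```

Call:
move_arm(
  commands=[
    {"travel":[0.0015,-0.0045,0.004],"turn":[0.009,0.005,0]},
    {"travel":[0,0,0.002],"turn":[0,0,0]},
    {"travel":[0,0,0],"turn":[0,0,0]},
  ],
)

```text
time: 5.33
tcp_pos: [494.0, -270.9, 50.9]
ee_rot: [[-0.071, 0.997, 0.003], [0.997, 0.071, -0.001], [-0.001, 0.003, -1.0]]
wrist_force: [0.1, 0.0, 0.5]
width: 92.7
```

Call:
move_arm(
  commands=[
    {"travel":[0.001,-0.002,0.003],"turn":[0.004,0.001,0]},
    {"travel":[0,0,0],"turn":[0,0,0]},
  ],
)

```text
time: 5.5
tcp_pos: [492.1, -270.2, 48.6]
ee_rot: [[-0.071, 0.997, -0.0], [0.997, 0.071, -0.001], [-0.001, -0.0, -1.0]]
wrist_force: [-0.1, 0.3, -0.1]
width: 92.9
```

Call:
move_arm(
  commands=[
    {"travel":[0,0,0],"turn":[0,0,0]},
    {"travel":[0,0,0],"turn":[0,0,0]},
    {"travel":[0,0,0],"turn":[0,0,0]},
    {"travel":[0,0,0],"turn":[0,0,0]},
    {"travel":[0,0,0],"turn":[0,0,0]},
    {"travel":[0,0,0],"turn":[0,0,0]},
    {"travel":[0,0,0],"turn":[0,0,0]},
    {"travel":[0,0,0],"turn":[0,0,0]},
    {"travel":[0,0,0],"turn":[0,0,0]},
    {"travel":[0,0,0],"turn":[0,0,0]},
    {"travel":[0,0,0],"turn":[0,0,0]},
    {"travel":[0,0,0],"turn":[0,0,0]},
  ],
  grip=0,
  force=40,
)

```text
time: 6.5
tcp_pos: [492.4, -270.6, 49.0]
ee_rot: [[-0.071, 0.997, 0.001], [0.997, 0.071, -0.001], [-0.001, 0.0, -1.0]]
wrist_force: [0.2, 1.8, -3.5]
width: 18.0
```

Call:
move_arm(
  commands=[
    {"travel":[0,0,-0.002],"turn":[0,0,0]},
    {"travel":[0,0,-0.004],"turn":[0,0,0]},
    {"travel":[0,0,-0.006],"turn":[0,0,0]},
    {"travel":[0,0,-0.008],"turn":[0,0,0]},
    {"travel":[0,0,-0.009],"turn":[0,0,0]},
    {"travel":[0,0,-0.01],"turn":[0,0,0]},
    {"travel":[0,0,-0.01],"turn":[0,0,0]},
    {"travel":[0,0,-0.01],"turn":[0,0,0]},
    {"travel":[0,0,-0.01],"turn":[0,0,0]},
    {"travel":[0,0,-0.01],"turn":[0,0,0]},
    {"travel":[0,0,-0.01],"turn":[0,0,0]},
    {"travel":[0,0,-0.01],"turn":[0,0,0]},
    {"travel":[0,0,-0.01],"turn":[0,0,0]},
    {"travel":[0,0,-0.01],"turn":[0,0,0]},
    {"travel":[0,0,-0.008],"turn":[0,0,0]},
    {"travel":[0,0,-0.006],"turn":[0,0,0]},
    {"travel":[0,0,-0.004],"turn":[0,0,0]},
    {"travel":[0,0,-0.002],"turn":[0,0,0]},
    {"travel":[0,0,0],"turn":[0,0,0]},
  ],
)

```text
time: 8.08
tcp_pos: [490.7, -269.4, 203.9]
ee_rot: [[-0.071, 0.997, -0.001], [0.997, 0.071, 0.0], [0.0, -0.001, -1.0]]
wrist_force: [0.5, -0.4, -5.7]
width: 17.6
```

```bash
python3 wr.py wlift
```

```text
[ 490.7 -269.4  203.9] [[-0.071, 0.997, -0.001], [0.997, 0.071, 0.0], [0.0, -0.001, -1.0]] [[1.0, -0.0, 0.0, 0.63], [0.0, 0.96, 0.29, -81.72], [-0.0, -0.29, 0.96, -145.3], [0.0, 0.0, 0.0, 1.0]]
```

View pics/wlift.png

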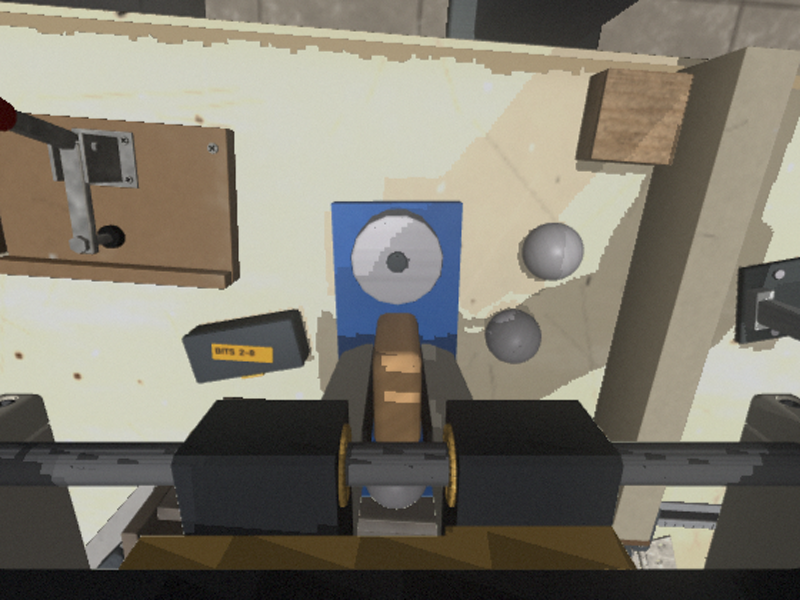

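Lifted: opening 17.6 mm, load 5.7 N, ball still in the pocket at (400,490), tool level. Now I carry it over the fence.

Call:
move_arm(
  commands=[
    {"travel":[0.003,0,0],"turn":[0,0,0]},
    {"travel":[0.006,-0.001,0],"turn":[0,0,0]},
    {"travel":[0.009,-0.001,0],"turn":[0,0,0]},
    {"travel":[0.012,-0.001,0],"turn":[0,0,0]},
    {"travel":[0.015,-0.002,0],"turn":[0,0,0]},
    {"travel":[0.017,-0.002,0],"turn":[0,0,0]},
    {"travel":[0.017,-0.002,0],"turn":[0,0,0]},
    {"travel":[0.017,-0.002,0],"turn":[0,0,0]},
    {"travel":[0.017,-0.002,0],"turn":[0,0,0]},
    {"travel":[0.017,-0.002,0],"turn":[0,0,0]},
    {"travel":[0.017,-0.002,0],"turn":[0,0,0]},
    {"travel":[0.017,-0.002,0],"turn":[0,0,0]},
    {"travel":[0.017,-0.002,0],"turn":[0,0,0]},
    {"travel":[0.014,-0.002,0],"turn":[0,0,0]},
    {"travel":[0.011,-0.001,0],"turn":[0,0,0]},
    {"travel":[0.008,-0.001,0],"turn":[0,0,0]},
    {"travel":[0.005,0,0],"turn":[0,0,0]},
    {"travel":[0.002,0,0],"turn":[0,0,0]},
    {"travel":[0,0,0],"turn":[0,0,0]},
  ],
)

```text
time: 9.72
tcp_pos: [438.4, -23.7, 200.6]
ee_rot: [[-0.082, 0.997, -0.011], [0.997, 0.082, 0.005], [0.006, -0.01, -1.0]]
wrist_force: [-0.1, 0.4, -4.5]
width: 17.7
```

Call:
move_arm(
  commands=[
    {"travel":[0.003,0,0],"turn":[-0.004,-0.002,0.003]},
    {"travel":[0.006,0,0],"turn":[-0.004,-0.002,0.003]},
    {"travel":[0.009,0,0],"turn":[-0.003,-0.002,0.003]},
    {"travel":[0.012,0,0],"turn":[-0.001,0,0]},
    {"travel":[0.014,0,0],"turn":[-0.001,0,0]},
    {"travel":[0.014,0,0],"turn":[-0.001,0,0]},
    {"travel":[0.014,0,0],"turn":[-0.001,0,0]},
    {"travel":[0.014,0,0],"turn":[-0.001,0,0]},
    {"travel":[0.014,0,0],"turn":[0,0,0]},
    {"travel":[0.012,0,0],"turn":[0,0,0]},
    {"travel":[0.01,0,0],"turn":[0,0,0]},
    {"travel":[0.008,0,0],"turn":[0,0,0]},
    {"travel":[0.005,0,0],"turn":[0,0,0]},
    {"travel":[0.002,0,0],"turn":[0,0,0]},
    {"travel":[0,0,0],"turn":[0,0,0]},
    {"travel":[0,0,0],"turn":[0,0,0]},
  ],
)

```text
time: 11.05
tcp_pos: [430.3, 116.2, 200.3]
ee_rot: [[-0.055, 0.998, 0.011], [0.998, 0.055, -0.002], [-0.003, 0.011, -1.0]]
wrist_force: [-0.0, -0.3, -4.6]
width: 17.8
```

Call:
move_arm(
  commands=[
    {"travel":[0.001,-0.002,0],"turn":[0.004,0.001,0]},
    {"travel":[0.001,-0.004,0],"turn":[0.004,0.001,0]},
    {"travel":[0.001,-0.003,0],"turn":[0.003,0.001,0]},
    {"travel":[0,-0.002,0],"turn":[0,0,0]},
    {"travel":[0,0,0],"turn":[0,0,0]},
    {"travel":[0,0,0],"turn":[0,0,0]},
  ],
)

```text
time: 11.55
tcp_pos: [417.7, 116.5, 200.3]
ee_rot: [[-0.051, 0.999, -0.002], [0.999, 0.051, -0.0], [-0.0, -0.002, -1.0]]
wrist_force: [-0.6, -0.0, -4.6]
width: 17.6
```

Run:
```python
from plant import readout, optics
import cv2, pickle, numpy as np
st=readout.get_state();print(st["tcp_pos"],st["ee_rot"].round(4).tolist())
I=[]
for n,(x,y) in (("scene",(190,110)),("top",(200,160))):
    s=optics.snapshot(n); pickle.dump(s,open(n+"1.pkl","wb"))
    I.append(cv2.resize(s["frame"][y:y+120,x:x+100,::-1],(400,480),interpolation=cv2.INTER_CUBIC))
cv2.imwrite("pics/above.png",np.hstack(I))
```

```text
[417.71243552 116.52150354 200.27095587] [[-0.0515, 0.9987, -0.0015], [0.9987, 0.0515, -0.0002], [-0.0001, -0.0015, -1.0]]
```

View pics/above.png

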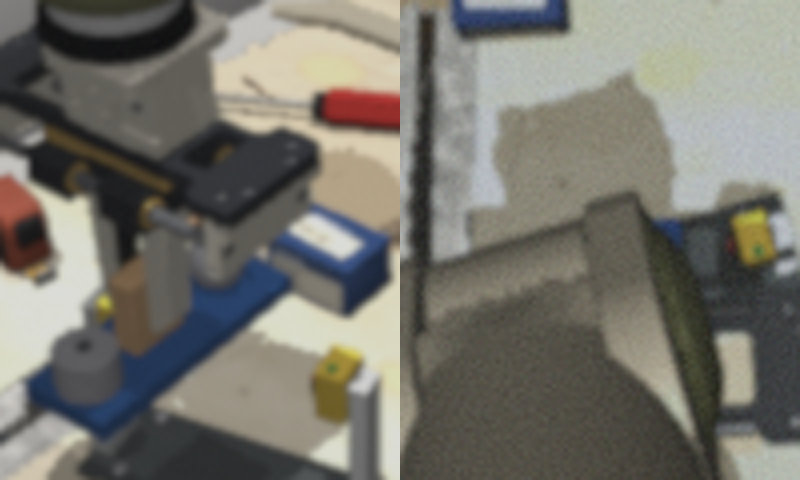

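Scene crop: the tray hangs level above the gate, with a yellow head at (338,385). Top crop: only the pocket end shows, near (690,240), with head at (755,240). Clearances look fine, so I start the descent.

Call:
move_arm(
  commands=[
    {"travel":[0.001,0.001,0.002],"turn":[0,0,0]},
    {"travel":[0.001,0.001,0.003],"turn":[0,0,0]},
    {"travel":[0.001,0,0.004],"turn":[0,0,0]},
    {"travel":[0,0,0.005],"turn":[0,0,0]},
    {"travel":[0,0,0.005],"turn":[0,0,0]},
    {"travel":[0,0,0.004],"turn":[0,0,0]},
    {"travel":[0,0,0.003],"turn":[0,0,0]},
    {"travel":[0,0,0.002],"turn":[0,0,0]},
    {"travel":[0,0,0],"turn":[0,0,0]},
  ],
)

```text
time: 12.4
tcp_pos: [420.3, 120.2, 168.5]
ee_rot: [[-0.052, 0.999, -0.002], [0.999, 0.052, -0.001], [-0.0, -0.002, -1.0]]
wrist_force: [-0.8, 0.1, -4.1]
width: 18.0
```

Call:
move_arm(
  commands=[
    {"travel":[0,0,0.002],"turn":[-0.002,0,0]},
    {"travel":[0,0,0.003],"turn":[0,0,0]},
    {"travel":[0,0,0.004],"turn":[0,0,0]},
    {"travel":[0,0,0.005],"turn":[0,0,0]},
    {"travel":[0,0,0.005],"turn":[0,0,0]},
    {"travel":[0,0,0.004],"turn":[0,0,0]},
    {"travel":[0,0,0.004],"turn":[0,0,0]},
    {"travel":[0,0,0.003],"turn":[0,0,0]},
    {"travel":[0,0,0.002],"turn":[0,0,0]},
    {"travel":[0,0,0],"turn":[0,0,0]},
    {"travel":[0,0,0],"turn":[0,0,0]},
  ],
)

```text
time: 13.32
tcp_pos: [420.7, 120.2, 132.9]
ee_rot: [[-0.052, 0.999, 0.001], [0.999, 0.052, -0.0], [-0.0, 0.001, -1.0]]
wrist_force: [0.1, 0.0, -6.3]
width: 17.7
```

Run:
```python
from plant import readout, optics
from h import *
import cv2, pickle
st=readout.get_state();print(st["tcp_pos"],st["ee_rot"].round(4).tolist(),st["wrist_force"])
R=st["ee_rot"];M=np.c_[R[:,1],R[:,0],-R[:,2]]  # approx tray axes
for n in ("scene","top"):
    s=optics.snapshot(n);kv=(s["camera_matrix"],s["view"])
    for m in((60,0,24),(-48,0,36),(85,28,12),(85,-28,12),(-68,28,12),(-68,-28,12)):
        print(n,m,proj(*kv,st["tcp_pos"]+M@(np.array(m)-[0,0,49.0])).round(1))
    print("beam",proj(*kv,[479.5,122.6,110]))
    if n=="scene": I=[cv2.resize(s["frame"][150:250,190:290,::-1],(400,400),interpolation=cv2.INTER_CUBIC)]
s=optics.snapshot("wrist");s["st"]=st;kv=wkv(s);print("wrist ball",proj(*kv,st["tcp_pos"]+M@np.array([60,0,-25.])))
I.append(cv2.resize(s["frame"][:,:,::-1],(400,300),interpolation=cv2.INTER_AREA)); I[1]=cv2.copyMakeBorder(I[1],0,100,0,0,0)
cv2.imwrite("pics/in.png",np.hstack(I))
```

```text
[420.71545369 120.21471507 132.92050665] [[-0.0516, 0.9987, 0.0007], [0.9987, 0.0516, -0.0004], [-0.0004, 0.0006, -1.0]] [ 0.08136929  0.01338025 -6.32400802]
scene (60, 0, 24) [246.7 196.8]
scene (-48, 0, 36) [213.8 218.9]
scene (85, 28, 12) [244.8 190.6]
scene (85, -28, 12) [263.2 199.9]
scene (-68, 28, 12) [199.3 226.6]
scene (-68, -28, 12) [218.1 237.7]
beam [246.56746157 196.55100989]
top (60, 0, 24) [258.4 227.2]
top (-48, 0, 36) [260.5 275.1]
top (85, 28, 12) [246.3 217.6]
top (85, -28, 12) [270.3 216.1]
top (-68, 28, 12) [249.6 284.3]
top (-68, -28, 12) [274.1 282.8]
beam [258.62285764 227.64692512]
wrist ball [276.49792431 328.39191116]
```

View pics/in.png

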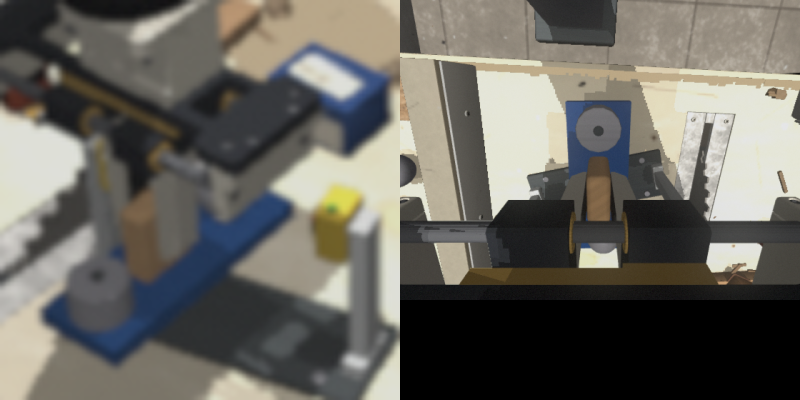

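Call:
move_arm(
  commands=[
    {"travel":[0,-0.001,-0.002],"turn":[0,0,0]},
    {"travel":[0,0,0],"turn":[0,0,0]},
    {"travel":[0,0,0],"turn":[0,0,0]},
    {"travel":[0,0,0],"turn":[0,0,0]},
  ],
)

```text
time: 13.8
tcp_pos: [419.9, 120.4, 136.0]
ee_rot: [[-0.052, 0.999, 0.002], [0.999, 0.052, 0.0], [0.0, 0.002, -1.0]]
wrist_force: [-0.9, -0.7, -4.5]
width: 17.3
```

Run:
```python
from plant import readout, optics
from h import *
import cv2
st=readout.get_state();print(st["tcp_pos"],st["ee_rot"].round(4).tolist(),st["joint_velocities"].round(2))
R=st["ee_rot"];M=np.c_[R[:,1],R[:,0],-R[:,2]]
s=optics.snapshot("wrist");s["st"]=st;kv=wkv(s)
P=lambda m:proj(*kv,st["tcp_pos"]+M@(np.array(m)-[0,0,49.]))
c=P((60,0,24));e=P((60,16,24));print("ball",((c-[235,300])*6.667).round(),"edge+y",((e-[235,300])*6.667).round(),"corners",((P((85,28,12))-[235,300])*6.667).round(),((P((85,-28,12))-[235,300])*6.667).round(),s["camera_matrix"])
a=cv2.resize(s["frame"][300:375,235:325,::-1],(600,500),interpolation=cv2.INTER_CUBIC)
t=optics.snapshot("scene");kt=(t["camera_matrix"],t["view"])
for m in ((85,-28,12),(85,28,12),(-68,-28,12),(-68,28,12)): print(m,((proj(*kt,st["tcp_pos"]+M@(np.array(m)-[0,0,49.]))-[195,185])*2).round(1)*4/4)
b=cv2.resize(t["frame"][185:245,195:275,::-1],(800,600),interpolation=cv2.INTER_CUBIC)
cv2.imwrite("pics/fin_w.png",a);cv2.imwrite("pics/fin_s.png",b)
```

```text
[419.93216841 120.37615092 136.04610453] [[-0.0517, 0.9987, 0.0023], [0.9987, 0.0517, 0.0004], [0.0002, 0.0023, -1.0]] [-0.06 -0.33  0.02  0.05 -0.    0.03 -0.02]
ball [277. 189.] edge+y [429. 189.] corners [522. 298.] [ 33. 299.] [[292.31717467   0.         277.63521971]
 [  0.         292.31717467 206.34350001]
 [  0.           0.           1.        ]]
(85, -28, 12) [135.8  27.9]
(85, 28, 12) [99.   9.2]
(-68, -28, 12) [ 45.3 103.7]
(-68, 28, 12) [ 7.6 81.5]
```

View pics/fin_w.png

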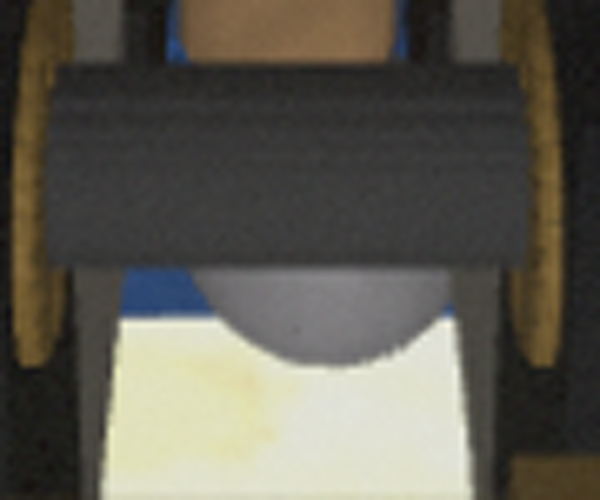

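View pics/fin_s.png

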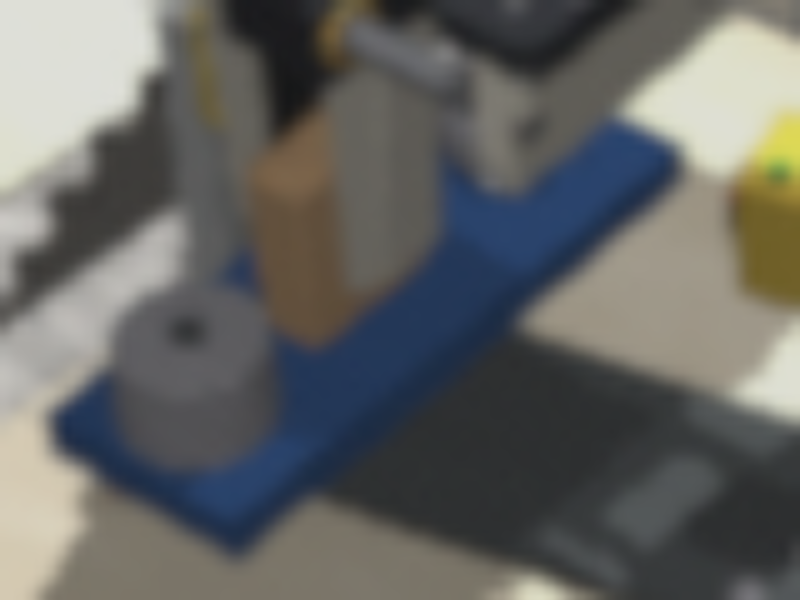

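The wrist crop shows the ball in the pocket. Its lower edge is at (335,367), which puts it about 5 mm to +y (along the beam, harmless) and about 3 mm to +x of the prediction. The scene crop shows the tray level and clear of the heads. I'll nudge −2.5 mm in x, then settle.

Call:
move_arm(
  commands=[
    {"travel":[0,-0.001,0],"turn":[0.001,0,0]},
    {"travel":[0,-0.001,0],"turn":[0.001,0,0]},
    {"travel":[0,-0.0005,0],"turn":[0,0,0]},
    {"travel":[0,0,0],"turn":[0,0,0]},
    {"travel":[0,0,0],"turn":[0,0,0]},
    {"travel":[0,0,0],"turn":[0,0,0]},
    {"travel":[0,0,0],"turn":[0,0,0]},
    {"travel":[0,0,0],"turn":[0,0,0]},
    {"travel":[0,0,0],"turn":[0,0,0]},
  ],
)

```text
time: 14.65
tcp_pos: [417.2, 120.2, 135.9]
ee_rot: [[-0.052, 0.999, -0.0], [0.999, 0.052, 0.0], [0.0, -0.0, -1.0]]
wrist_force: [-0.1, -0.6, -5.0]
width: 17.4
```

Run:
```python
from plant import readout, optics
from h import *
st=readout.get_state();s=optics.snapshot("wrist");s["st"]=st;kv=wkv(s)
f=s["frame"].astype(int);pts=[]
for u in range(268,301):
    col=f[342:375,u].sum(1); v=np.argmax(np.diff(col)); pts.append((u,342+v+.5))
pts=np.array(pts);R=st["ee_rot"];M=np.c_[R[:,1],R[:,0],-R[:,2]];z=110.5
def res(p):  # ball centre x,y: silhouette distance of rays
    out=[]
    for q in pts:
        o,d=ray(*kv,q);d/=np.linalg.norm(d);w=np.array([p[0],p[1],z])-o;out.append(np.linalg.norm(w-d*(w@d))-16)
    return out
r=least_squares(res,[479,123],loss="soft_l1");print(r.x,np.abs(r.fun).max(),pts[::6].tolist(),st["tcp_pos"],st["wrist_force"])
n=rz(np.radians(14.95))[:,0][:2];print("offset across beam",n@(r.x-[479.5,122.6]))
```

```text
[477.92832718 128.55142545] 0.3428701166733532 [[268.0, 348.5], [274.0, 352.5], [280.0, 354.5], [286.0, 354.5], [292.0, 353.5], [298.0, 349.5]] [417.16184782 120.23251926 135.90165813] [-0.11545427 -0.55704715 -5.01266194]
offset across beam 0.016851258958216007
```

The ball's centre is 0.0 mm off across the beam, with a fit residual of 0.34 mm at most. The arm is still and the tool is level, so I hand in.

```bash
python3 -c "
from plant import manip,readout
print(manip.job_done()); s=readout.get_state(); print(s['time'],s['tcp_pos'],s['width'])"
```

```text
the job is handed in; nothing more can be done
None
the job is handed in; nothing more can be done
```

The tray is held level in the gate with the ball in the beam, and I handed the job in after about 15 s of the 53 s allowed. I gripped the tray by its handle, lifted it over the fence and lowered it between the yellow heads from above. The interface gave no verdict.

- **Ball and beam:** my last fit puts the ball's centre about 0.0 mm off the beam line sideways. This assumes the ball is at the height worked out from the grip (about 110.5 mm against the beam's 110). Calibration is good to about 2 mm.
- **Tray:** the tool was level to under 0.1°, and the gripper was still holding the handle at 17.4 mm opening under a 5 N load. The tray sat clear of both heads in the last scene crop, before a final 2.5 mm nudge.
- **Small disagreements:** the ball sits about 5 mm to the left (+y) of the pocket's middle, mostly along the beam. Before that nudge the tray's corners were 1–2 mm from where I predicted, which the nudge was meant to correct.
- **Not checked:** the ball was partly hidden by the gripper in the wrist view, and I saw no view of both lenses with the ball in place. I took no final picture of the other things on the bench; the arm passed above them and the force readings showed no contact.

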